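# Free a guide roller from its spring-bar bracket with the forked tool

### The arm

A 7-joint arm with a two-finger parallel gripper is mounted at the origin on a cart in front of the work surface, level with it; the furniture and walls round the work are solid. World frame = base frame: x ahead of the robot, y to its left, z up, the work surface at z = 0. Lengths are in m, angles in rad, forces in N, time in s.
With the tool pointing down it reaches from about 0.425 to 0.875 m from the base axis. Payload 4.7 kg.
Tool frame: the origin (TCP) lies midway between the tips of the shut fingers; the grasp point (between the pads) lies ctrl.grasp_offset behind it (ctrl.grasp_offset is the distance from the TCP to the grasp point, in m); z points along the fingers, y is the line along which they close (so a half turn about z gives the same grasp; the last joint's range is limited). The gripper opens to 87 mm and grips with 3 to 60 N. Pads are 19 mm wide; open, the fingers measure 117 mm over their backs; the gripper's body (75 mm by 190 mm) begins 51 mm behind the grasp point.
Start: joints at [1.335, 0.321, -0.07, 1.45, 0.023, 1.371, -0.057], TCP at [0.161, -0.63, 0.223] pointing down, gripper open.
Joint ranges: [-2.86, 2.86], [-0.3, 2.09], [-1.38, 1.24], [0.06, 2.45], [-1.56, 4.7], [0.09, 2.05], [-2.69, 2.69]. Speed limits (rad/s): [2.57, 2.57, 3.14, 3.14, 3.14, 3.14, 3.14].

### API

Orientations are given as a rotation vector (axis times angle).
In Python, from bench import ctrl gives the robot as it stands. The module is installed in compiled form; this text tells all that it offers.
- The arm moves only by the tool jog_arm, never from a script. Its argument "moves" is one flat list of numbers, 7 for each row, row after row: the shift along the tool's x, y, z in units of 30 cm (1.0 is 30 cm), then the turn, a rotation vector about the tool's x, y, z in units of 60 degrees (1.0 is 60 degrees), then the gripper's target within -1 to 1 (fully open at 1, half-way at 0, shut at -1). In form: [x, y, z, wx, wy, wz, fingers, x, y, z, wx, wy, wz, fingers, ...]. A call has exactly 8 rows; each row is the pose to reach, as a shift and turn from the pose commanded when the call began, along the tool's axes at that moment; what a row does not reach only later rows make up. A row lasts 1/8 s, in which the tool goes at most 62.5 mm and 10.7 degrees, less where a joint would pass 70% of its speed; a pose out of reach is approached as far as the arm can. A call with a number of a shift or a turn outside -1 to 1 is refused whole. A call with a gripper value outside its range is refused whole. The fingers move at their own pace and stop on an object; "newtons" is the grip in N (left out, the last holds). Time passes only in rows, so rows that repeat a pose let the fingers close, or fill a call up. It gives the time, the measured TCP pose, the force, the opening and the grip force at its end, in the units of the state.
- ctrl.get_state(): the state, without advancing time (a new reading comes with each control period).
- ctrl.get_image(name): name is "scene" or "top" or "wrist"; returns a dict with "pixels" (384x512x3 uint8, red, green, blue), "fx", "fy", "cx", "cy" (pixels), "dist" ([k1, k2, p1, p2, k3] as OpenCV has them; the pictures are not rectified), "xyz" and "rotation" of the camera in the world; the wrist camera has in their place "tool_from_camera" (4x4, takes a point from camera to tool coordinates, whose origin is the TCP and whose axes are the flange's). Camera axes: x right, y up, looking along -z (the intrinsics and any distortion apply to the point x, -y, -z); pixel columns grow to the right and rows downward; lengths in m; the calibration is good to about 2 mm. A picture is of the moment at which its call begins: read the wrist's pose just before it. There is no depth.
- ctrl.close_job(): hands the job in; it is judged then, once.
The state is a dict: "time": time; "joint_positions": joint angles; "qd": joint speeds; "joint_torque": joint torques, N m; "position": TCP position; "tool_rot": TCP orientation; "ft_force": force on the tool from outside, world axes, zero at the start; "torque": the same for the moment, N m; "grip_width": opening from 0.0 (shut) to 1.0 (fully open); "grip_force": force on a finger pad.
Only numpy, scipy, OpenCV 4.12 (cv2) and the standard library are available. Lean on these libraries where they do the work, as an engineer would, in place of code of your own. Each camera call takes 0.05 s, during which the arm holds its last target. There are 200 camera calls.

### The job

Take the forked tool, straddle the spring bar of the blue bracket with it and gently push the bar's brass collar sideways, away from the roller, only until the roller link is freed and pops up; do not force the bar on against its hard stop, and keep your fingers off bracket and bar. Put the tool back upright in its grey stand, stand the freed roller link upright in the green tray, and leave the other things where they are.

Things in the scene. Friction and masses are not known exactly. Their poses are not given: they have to be found in the camera images.
- bracket: Blue, fixed. Origin: underside, on the axis of the square pocket that holds the roller link; z up, +y along the spring bar from pocket to barrel. Base 76 x 140 x 10 mm (x +-38, y -36 to +104). Pocket walls out to x +-23, y +-24, top z 55 mm. Barrel y 80 to 104, top z 44 mm. Bar: about 3 N to start, 0.5 N more per mm; link free after 4 to 6 mm; hard stop at 7 mm. Over 11 N is forcing.
- bar_mid (a point): Fixed point of the bracket, its axes: on the bar's axis, 45 mm along +y, z 31 mm. Sprung steel stem 8 mm thick along y with a brass collar (24 mm across, 4 thick) clamped on it: the collar's pocket-side face, which the fork pushes to +y, lies anywhere from y 51 to 65 mm; find it by touch. The stem is free from y 26 mm to the collar. A coil spring lies beyond.
- roller_link: Loose, 30 x 30 x 60 mm, 0.1 kg. Black foot (z 0-38 mm), the bar's tip in a hole of its +y face; above, a white roller between steel ears, 22 mm wide in x, 30 in y, to grip. Origin: centre of underside, seated 23 mm above the bracket's underside. Freed, a sprung lifter raises it 17 mm; the bar springs back below it once eased off, and it lifts straight out.
- fork_tool: Loose forked tool, 105 mm tall, 0.09 kg, tines down. Origin: between the tine tips, z up to the handle. Tines 6 mm wide (x), 5 mm thick (y), slot between them 11.5 mm wide, 19 mm deep; fork 23.5 mm wide. Guard plate 34 x 30 mm from 42 to 47 mm above the tips, orange handle 18 x 18 mm from 47 to 102 mm. Tool x goes across the bar; its flat y face pushes the collar.
- fork_stand: Fixed grey stand, base 70 x 66 mm, block 60 x 56 mm, top z 50 mm. Origin: centre of underside. Slot in the top: 30.5 mm along x, 13 mm along y, 42 mm deep. The tool stands in it with its tips 8 mm above the underside and its guard plate on the top, tool x along stand x (either way round).
- parts_tray: Fixed green open tray 115 x 115 mm, 18 mm high, walls and floor 4 to 5 mm thick. Origin: centre of underside. (Overhead: the machine's tape reel, a disc 180 mm across, hangs at about x 0.53, y 0.02 m, its underside 0.47 m above the table; keep wrist and arm clear of it by passing in front.)
- oiler: Bystander: yellow dropper bottle with white nozzle, 35 mm across, 105 mm tall. Origin: centre of underside.
- swab_tub: Bystander: white tub of cotton swabs, 75 mm across, 88 mm tall. Origin: centre of underside.
- spare_roller_2: Bystander: white spare guide roller standing on end, 31 mm across, 34 mm tall. Origin: centre of underside.

How it is judged:
By the outcome, as a careful person would: the job done as asked, in the order asked, and still so for the second after the job is handed in, with the robot touching nothing.
It also fails if it takes over 72 s, if anything falls off the work surface, if the arm or the gripper's body presses on something with over 40 N, if the wrist force passes 120 N, or if a joint passes its speed limit or range.

## Working session

There is one attempt and no reset: what is moved stays moved. The work goes in short steps, Python scripts to look and compute and a tool call to move; the robot and the scene stay as the last step left them, time stands still between calls to the robot, and variables do not carry over. Pictures are saved under pics/ and viewed, at most 12 in all, crops included, and the job is handed in when it is done.

Besides the shell and the picture viewer there is one more tool, called after "Emit:" in YAML: its name, and indented under it one key for each argument. jog_arm: Moves the arm, as the interface text tells. Its arguments: {"type":"object","properties":{"moves":{"type":"array"},"newtons":{"type":"number"}},"required":["moves"]}

```bash
mkdir -p pics
cat > h.py <<'E'
import numpy as np, cv2
from scipy.spatial.transform import Rotation as R
from bench import ctrl
def grab(name):
    s=ctrl.get_state(); im=ctrl.get_image(name)
    K=np.array([[im['fx'],0,im['cx']],[0,im['fy'],im['cy']],[0,0,1]])
    if name=='wrist':
        T=np.eye(4);T[:3,:3]=R.from_rotvec(s['tool_rot']).as_matrix();T[:3,3]=s['position']
        C=T@np.array(im['tool_from_camera'])
    else:
        C=np.eye(4); r=np.array(im['rotation']); C[:3,:3]=r if r.shape==(3,3) else R.from_rotvec(r).as_matrix(); C[:3,3]=im['xyz']
    return dict(px=im['pixels'],K=K,d=np.array(im['dist'],float),C=C)
def ray(g,uv):
    p=cv2.undistortPoints(np.array(uv,float).reshape(-1,1,2),g['K'],g['d']).reshape(-1,2)
    v=np.c_[p[:,0],-p[:,1],-np.ones(len(p))]@g['C'][:3,:3].T
    return g['C'][:3,3],v
def onz(g,uv,z):
    o,v=ray(g,uv); return o+v*((z-o[2])/v[:,2])[:,None]
def proj(g,P):
    q=(np.atleast_2d(P)-g['C'][:3,3])@g['C'][:3,:3]
    q=q*[1,-1,-1]
    return cv2.projectPoints(q,np.zeros(3),np.zeros(3),g['K'],g['d'])[0].reshape(-1,2)
def save(g,n,crop=None,s=1):
    a=g['px'][...,::-1]
    if crop: a=a[crop[1]:crop[3],crop[0]:crop[2]]
    cv2.imwrite('pics/'+n,cv2.resize(a,None,fx=s,fy=s,interpolation=cv2.INTER_CUBIC))
E
python3 - <<'E'
from h import *
g=grab('scene');t=grab('top');save(g,'scene.png',s=1.5);save(t,'top.png',s=1.5)
print(t['C'],t['K'],t['d'],ctrl.grasp_offset);print(ctrl.get_state())
import pickle;pickle.dump((g,t),open('g.pkl','wb'))
E
```

```text
[[ 0.01583739  0.99678875 -0.0784944   0.45740937]
 [-0.99975242  0.01455946 -0.01682612 -0.04281586]
 [-0.01562925  0.07874145  0.99677255  1.16564994]
 [ 0.          0.          0.          1.        ]] [[453.46037858   0.         259.10185866]
 [  0.         453.46037858 194.88245902]
 [  0.           0.           1.        ]] [-0.09190057  0.          0.          0.          0.        ] 0.0187
{'time': 0.1, 'joint_positions': array([ 1.33507641,  0.32176615, -0.0700484 ,  1.45153412,  0.02262583,
        1.37078183, -0.05686127]), 'qd': array([ 0.00041111, -0.00175937, -0.00016825, -0.00176525, -0.00090594,
       -0.00207581,  0.00257628]), 'joint_torque': array([-3.26738837e-04, -4.92569697e+01, -4.05645836e-01, -3.13398814e+01,
       -6.40520034e-02,  3.94447229e-02,  7.91915363e-05]), 'position': array([ 0.16050294, -0.62937649,  0.22156886]), 'tool_rot': array([-3.11545219e+00, -3.91245921e-01,  5.31371559e-04]), 'ft_force': array([0.25603925, 0.16473945, 0.28191612]), 'torque': array([-0.00592836, -0.02437909, -0.00222836]), 'grip_force': 0.0, 'grip_width': 0.9977377119002949}
```

View pics/top.png

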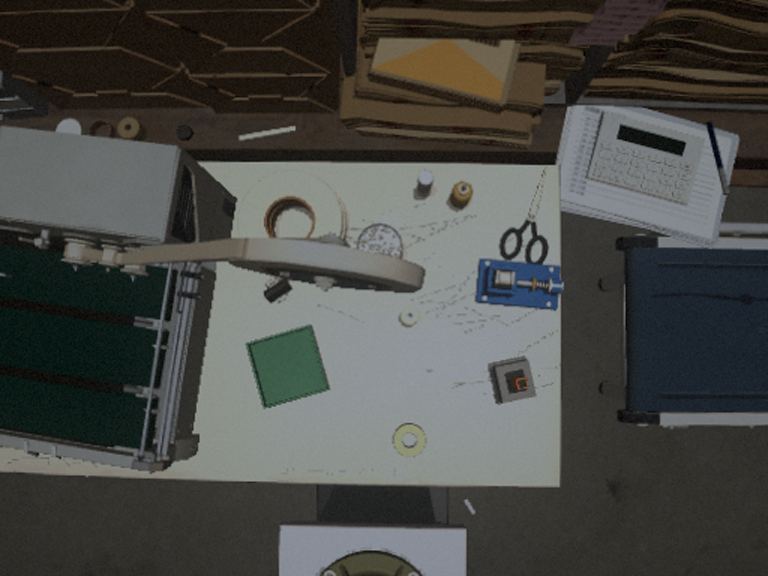

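View pics/scene.png

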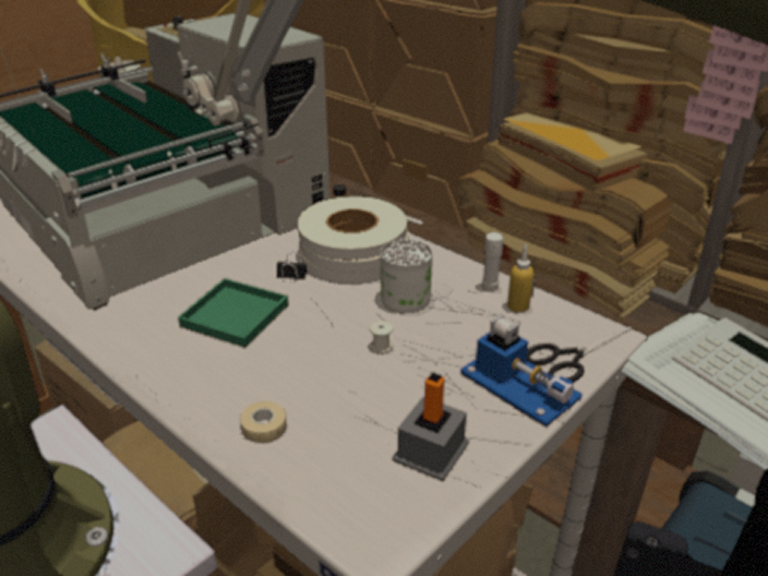

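The top view shows the bracket at about (518,285), barrel to the right (world −y); the stand with the orange handle at (514,380); the tray at (288,366); the swab tub at (380,240); the spare roller at (409,317); and the oiler at (460,193). All are at 1.5x scale.

Run:
```python
from h import *
import pickle;g,t=pickle.load(open('g.pkl','rb'))
hsv=cv2.cvtColor(t['px'],cv2.COLOR_RGB2HSV)
def comp(m,roi):
    M=np.zeros(m.shape,np.uint8);x0,y0,x1,y1=roi;M[y0:y1,x0:x1]=m[y0:y1,x0:x1]
    c=max(cv2.findContours(M,0,cv2.CHAIN_APPROX_NONE)[0],key=cv2.contourArea);return c.reshape(-1,2)
def rect(c,z):
    P=onz(t,c,z)[:,:2]; r=cv2.minAreaRect((P*1000).astype(np.float32)); return r, cv2.boxPoints(r).round(0).tolist()
H,S,V=hsv[...,0],hsv[...,1],hsv[...,2]
m=((H>100)&(H<125)&(S>110)&(V>40)).astype(np.uint8)*255
print('bracket',rect(comp(cv2.morphologyEx(m,3,np.ones((9,9))),(305,165,385,215)),.010))
m=((H>45)&(H<85)&(S>80)).astype(np.uint8)*255
print('tray',rect(comp(m,(155,205,230,280)),.018))
m=(V<150).astype(np.uint8)*255
print('stand base',rect(comp(m,(315,225,370,280)),.03))
m=((H<18)&(S>120)&(V>100)).astype(np.uint8)*255
c=comp(m,(325,235,365,270));print('orange',c.min(0),c.max(0),onz(t,[c.mean(0)],.102))
save(t,'crop.png',(305,160,385,285),4.8)
```

```text
bracket (((566.9998168945312, -245.66641235351562), (142.64097595214844, 74.57489776611328), 85.11006164550781), [[524.0, -314.0], [598.0, -320.0], [610.0, -178.0], [536.0, -171.0]])
tray (((420.0270690917969, 146.811767578125), (111.05237579345703, 112.95081329345703), 17.28638458251953), [[350.0, 184.0], [384.0, 76.0], [490.0, 109.0], [456.0, 217.0]])
stand base (((407.301513671875, -232.92153930664062), (134.29798889160156, 135.8538360595703), 0.6388625502586365), [[339.0, -166.0], [341.0, -302.0], [475.0, -300.0], [474.0, -164.0]])
orange [344 252] [350 259] [[ 0.40518612 -0.22930109  0.102     ]]
```

View pics/crop.png

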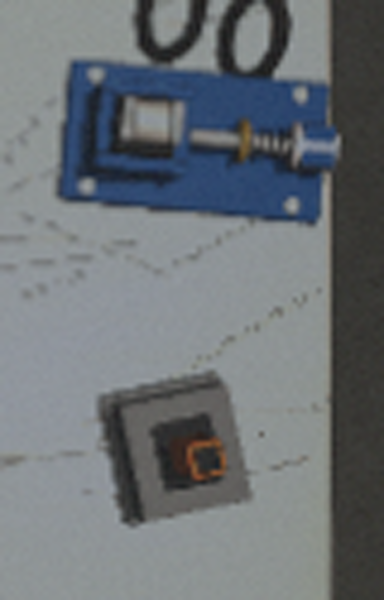

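The crop shows the bracket's pocket at left and barrel at right, with the brass collar at about (245,140). The stand is turned about 11.6°. Next I look from close by with the wrist camera.

```bash
cat >> h.py <<'E'
def go(p,yaw):
    """shift (30cm units, tool axes) and turn (60deg units) to TCP p, tool pointing down, tool-x at yaw deg"""
    s=ctrl.get_state();A=R.from_rotvec(s['tool_rot'])
    B=R.from_euler('z',yaw,degrees=True)*R.from_euler('x',180,degrees=True)
    d=A.inv().apply(np.array(p)-s['position'])/.3; w=(A.inv()*B).as_rotvec()/np.radians(60)
    print('go',d.round(4),w.round(4),'t',round(s['time'],2),'pos',s['position'].round(4),'F',s['ft_force'].round(1))
E
python3 - <<'E'
from h import *
im=ctrl.get_image('wrist');print(np.array(im['tool_from_camera']).round(3),im['fx'],im['dist'])
go((.40,-.232,.25),11.6)
E
```

```text
[[ 0.001  0.968  0.25   0.069]
 [ 1.    -0.001 -0.    -0.   ]
 [ 0.     0.25  -0.968 -0.163]
 [ 0.     0.     0.     1.   ]] 333.6095983557341 [-0.02699872  0.          0.          0.          0.        ]
go [ 1.101  -1.0864 -0.0928] [-0.0014  0.0001  0.0452] t 0.15 pos [ 0.1605 -0.6294  0.2217] F [-0.5 -0.3 -0.5]
```

Emit:
jog_arm:
  moves: [1, -1, -0.1, 0, 0, 0.045, 1, 1, -1, -0.1, 0, 0, 0.045, 1, 1, -1, -0.1, 0, 0, 0.045, 1, 1, -1, -0.1, 0, 0, 0.045, 1, 1, -1, -0.1, 0, 0, 0.045, 1, 1, -1, -0.1, 0, 0, 0.045, 1, 1, -1, -0.1, 0, 0, 0.045, 1, 1, -1, -0.1, 0, 0, 0.045, 1]
  newtons: 50

```text
time: 1.15
position: [0.3796, -0.261, 0.2531]
tool_rot: [3.124, 0.331, 0.002]
ft_force: [-0.1, -1.6, -0.6]
grip_width: 1.004
grip_force: 0.0
```

Run:
```python
from h import *
g=grab('wrist');save(g,'w1.png',s=1.5)
import pickle;pickle.dump(g,open('w1.pkl','wb'))
print(ctrl.get_state()['position'],ctrl.get_state()['time'])
print(proj(g,[[.405,-.23,.11],[.57,-.212,.055],[.42,.147,.018]])*1.5)
```

```text
[ 0.3779401  -0.26356506  0.25270447] 1.2
[[ 341.6224557   218.62037512]
 [ 370.1290834   -48.20681486]
 [-125.92622025   83.96988222]]
```

View pics/w1.png

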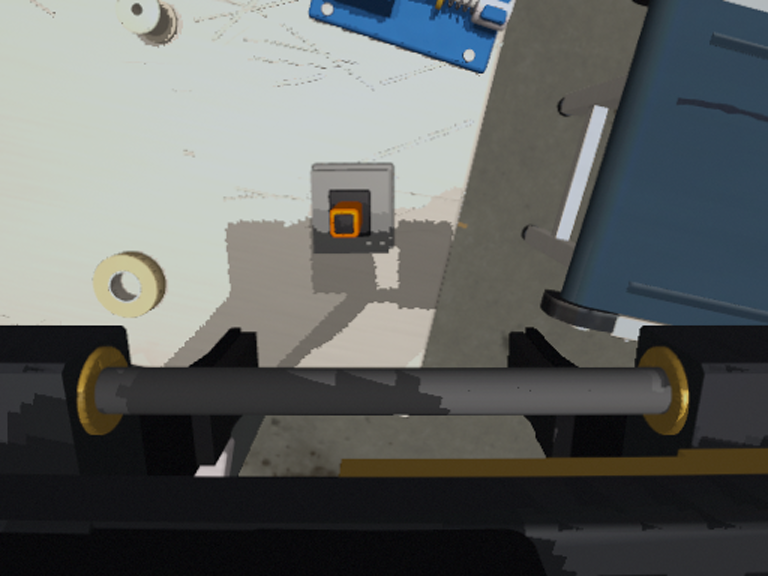

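The wrist view shows the stand aligned with the image, the guard at x 330–370 (29 mm wide, so tool y is across the image), and the handle top at (345,222). The bracket's corner is at the top.

Run:
```python
from h import *
import pickle;g=pickle.load(open('w1.pkl','rb'))
hsv=cv2.cvtColor(g['px'],cv2.COLOR_RGB2HSV)
H,S,V=hsv[...,0],hsv[...,1],hsv[...,2]
m=((H<20)&(S>150)&(V>190)).astype(np.uint8)*255; m[:120]=0;m[170:]=0;m[:,:200]=0;m[:,260:]=0
c=max(cv2.findContours(m,0,1)[0],key=cv2.contourArea).reshape(-1,2)
r=cv2.minAreaRect(c.astype(np.float32));print(r);P=onz(g,cv2.boxPoints(r),.11);print('handle top',P.round(4),P.mean(0))
e=np.array([[311,163],[394,163],[394,253],[311,253]])/1.5
q=onz(g,e[:2],.05*0);print('base back edge',q.round(4))
gq=onz(g,np.array([[330,190],[370,190]])/1.5,.055);print('guard back edge',gq.round(4), np.degrees(np.arctan2(*(gq[0]-gq[1])[[1,0]])))
b=onz(g,np.array([[312,170],[394,170]])/1.5,.05);print('block back edge',b.round(4),np.degrees(np.arctan2(*(b[0]-b[1])[[1,0]])))
```

```text
((222.76470947265625, 154.05882263183594), (9.978801727294922, 3.9047484397888184), 49.398704528808594)
handle top [[ 0.3979 -0.2223  0.11  ]
 [ 0.4008 -0.2245  0.11  ]
 [ 0.3951 -0.2317  0.11  ]
 [ 0.3922 -0.2294  0.11  ]] [ 0.39650643 -0.22697468  0.11      ]
base back edge [[ 0.4291 -0.1913  0.    ]
 [ 0.4432 -0.257   0.    ]]
guard back edge [[ 0.4158 -0.2151  0.055 ]
 [ 0.4217 -0.2429  0.055 ]] 102.08654221825253
block back edge [[ 0.4265 -0.1995  0.05  ]
 [ 0.4388 -0.2567  0.05  ]] 102.08442458734054
```

Run:
```python
from h import *
go((.4022,-.2328,.16),12.1);go((.4022,-.2328,.059),12.1)
```

```text
go [ 0.1003 -0.084   0.3089] [ 0.0009  0.0003 -0.0041] t 1.2 pos [ 0.3779 -0.2636  0.2527] F [ 0.1 -0.7  0.3]
go [ 0.1004 -0.0843  0.6456] [ 0.0009  0.0003 -0.0041] t 1.2 pos [ 0.3779 -0.2636  0.2527] F [ 0.1 -0.7  0.3]
```

Emit:
jog_arm:
  moves: [0.1, -0.084, 0.2, 0, 0, -0.004, 1, 0.1, -0.084, 0.35, 0, 0, -0.004, 1, 0.1, -0.084, 0.5, 0, 0, -0.004, 0.5, 0.1, -0.084, 0.6, 0, 0, -0.004, 0.3, 0.1, -0.084, 0.645, 0, 0, -0.004, 0.2, 0.1, -0.084, 0.645, 0, 0, -0.004, 0, 0.1, -0.084, 0.645, 0, 0, -0.004, -0.2, 0.1, -0.084, 0.645, 0, 0, -0.004, -0.3]

```text
time: 2.2
position: [0.4024, -0.235, 0.0603]
tool_rot: [3.123, 0.324, 0.003]
ft_force: [0.6, 0.4, 1.2]
grip_width: 0.412
grip_force: 0.0
```

Run:
```python
from h import *
go((.4022,-.2328,.059),12.1)
g=grab('wrist');save(g,'w2.png',s=1.5)
print(ctrl.get_state()['grip_width'])
```

```text
go [ 0.0009 -0.0073  0.0044] [ 0.002  -0.0015 -0.0044] t 2.2 pos [ 0.4024 -0.235   0.0603] F [0.6 0.4 1.2]
0.38614028957194535
```

View pics/w2.png

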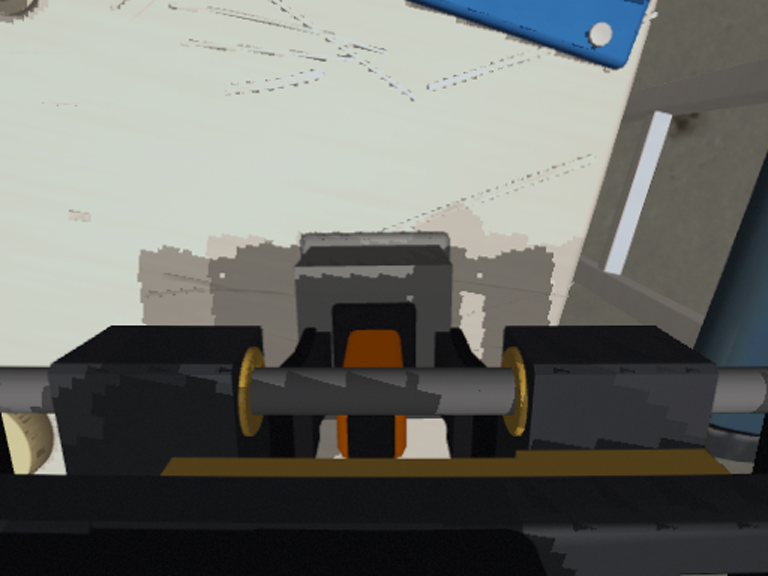

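The orange handle sits at column 373, with the gripper centre at about 382. I shift slightly to tool −y, then close and lift.

Emit:
jog_arm:
  moves: [0, -0.007, 0.003, 0, 0, 0, -0.4, 0, -0.007, 0.003, 0, 0, 0, -1, 0, -0.007, 0.003, 0, 0, 0, -1, 0, -0.007, 0.003, 0, 0, 0, -1, 0, -0.007, 0.003, 0, 0, 0, -1, 0, -0.007, -0.05, 0, 0, 0, -1, 0, -0.007, -0.12, 0, 0, 0, -1, 0, -0.007, -0.2, 0, 0, 0, -1]
  newtons: 55

```text
time: 3.25
position: [0.401, -0.2322, 0.1203]
tool_rot: [3.125, 0.325, 0.0]
ft_force: [0.2, 0.5, -0.5]
grip_width: 0.202
grip_force: 55.0
```

Run:
```python
from h import *
s=ctrl.get_state();print(s['position'],s['ft_force'],s['grip_width'],s['grip_force'])
# look pose: over near side of the bracket with tcp z .2
go((.47,-.25,.19),5)
```

```text
[ 0.40102154 -0.23221334  0.12032005] [ 0.22973531  0.47037976 -0.49499647] 0.201732802858497 54.97619488276541
go [ 0.2128  0.1053 -0.2322] [ 1.000e-04 -0.000e+00  1.144e-01] t 3.25 pos [ 0.401  -0.2322  0.1203] F [ 0.2  0.5 -0.5]
```

Emit:
jog_arm:
  moves: [0.02, 0.0, -0.1, 0, 0, 0, -1, 0.21, 0.1, -0.23, 0, 0, 0.114, -1, 0.21, 0.1, -0.23, 0, 0, 0.114, -1, 0.21, 0.1, -0.23, 0, 0, 0.114, -1, 0.21, 0.1, -0.23, 0, 0, 0.114, -1, 0.21, 0.1, -0.23, 0, 0, 0.114, -1, 0.21, 0.1, -0.23, 0, 0, 0.114, -1, 0.21, 0.1, -0.23, 0, 0, 0.114, -1]

```text
time: 4.25
position: [0.4686, -0.2486, 0.1879]
tool_rot: [3.139, 0.137, -0.001]
ft_force: [0.5, 0.2, -1.0]
grip_width: 0.205
grip_force: 55.0
```

Run:
```python
from h import *
g=grab('wrist');save(g,'w3.png',s=1.5)
import pickle;pickle.dump(g,open('w3.pkl','wb'))
s=ctrl.get_state();print(s['position'],s['tool_rot'],s['time'])
```

```text
[ 0.46869519 -0.24860235  0.18799864] [ 3.13847309e+00  1.37306913e-01 -2.82118531e-04] 4.3
```

View pics/w3.png

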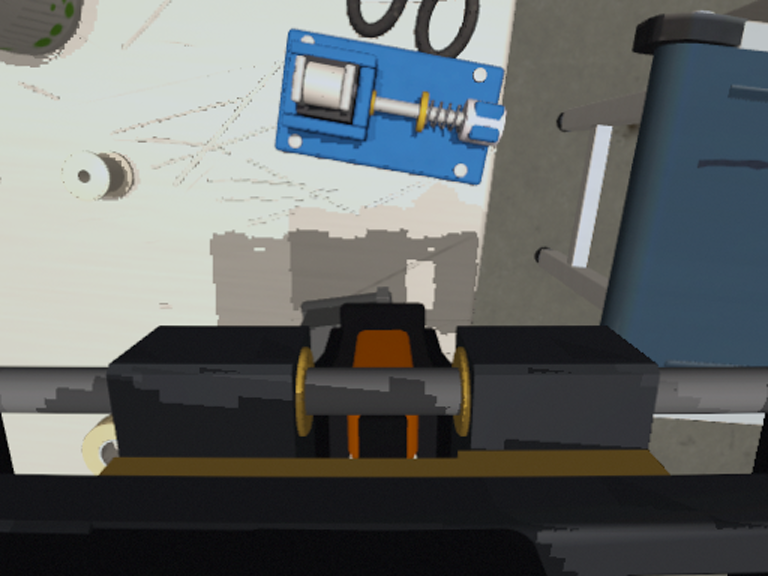

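The bracket is fully visible: base corners at (288,29), (504,66), (475,185) and (276,150); the stem from (375,102) to (418,107); and the collar at (424,112).

Run:
```python
from h import *
import pickle;g=pickle.load(open('w3.pkl','rb'))
hsv=cv2.cvtColor(g['px'],cv2.COLOR_RGB2HSV);H,S,V=hsv[...,0],hsv[...,1],hsv[...,2]
m=((H>100)&(H<125)&(S>140)&(V>60)).astype(np.uint8)*255;m[:, :180]=0;m[:,340:]=0;m[130:]=0
c=max(cv2.findContours(cv2.morphologyEx(m,3,np.ones((7,7))),0,1)[0],key=cv2.contourArea).reshape(-1,2)
h=cv2.convexHull(c).reshape(-1,2);P=onz(g,h,.01)[:,:2]*1000
# end edge (pocket side) and sides from clicked corners at z .01
K=onz(g,np.array([[288,29],[504,66],[475,185],[276,150]])/1.5,.01);print('corners',K.round(4))
print('len',[round(np.linalg.norm(K[i]-K[(i+1)%4]),4) for i in range(4)],K.mean(0))
Hh=onz(g,np.array([[307,40],[481,75],[461,170],[294,142]])/1.5,.01);print('holes',Hh.round(4),Hh.mean(0).round(4))
print('rect',cv2.minAreaRect(P.astype(np.float32)))
d1=Hh[1]-Hh[0]+Hh[2]-Hh[3]; print('dir',np.degrees(np.arctan2(d1[1],d1[0])))
S=onz(g,np.array([[375,102],[418,107.5]])/1.5,.031);print('stem',S.round(4),np.degrees(np.arctan2(*(S[1]-S[0])[[1,0]])))
C=onz(g,np.array([[419,112],[430,112]])/1.5,.035);print('collar',C.round(4))
# roller link top centre z=.083
L=onz(g,np.array([[327,85]])/1.5,.08);print('link',L.round(4))
```

```text
corners [[ 0.6085 -0.1767  0.01  ]
 [ 0.5989 -0.3145  0.01  ]
 [ 0.5232 -0.3058  0.01  ]
 [ 0.5343 -0.1721  0.01  ]]
len [np.float64(0.1381), np.float64(0.0762), np.float64(0.1342), np.float64(0.0743)] [ 0.56622017 -0.24228194  0.01      ]
holes [[ 0.6031 -0.1889  0.01  ]
 [ 0.5922 -0.3006  0.01  ]
 [ 0.5321 -0.2952  0.01  ]
 [ 0.5404 -0.1837  0.01  ]] [ 0.567  -0.2421  0.01  ]
rect ((566.3323364257812, -245.33688354492188), (143.2506866455078, 74.85391998291016), 85.4539566040039)
dir -94.89160560426883
stem [[ 0.5678 -0.2351  0.031 ]
 [ 0.5669 -0.2614  0.031 ]] -91.85889176750938
collar [[ 0.5641 -0.262   0.035 ]
 [ 0.5647 -0.2686  0.035 ]]
link [[ 0.5691 -0.2112  0.08  ]]
```

Run:
```python
from h import *
im=ctrl.get_image('wrist');T=np.array(im['tool_from_camera']);g=dict(K=np.array([[im['fx'],0,im['cx']],[0,im['fy'],im['cy']],[0,0,1]]),d=np.array(im['dist']),C=T,px=im['pixels'])
for z in (.0044,.0094): print(z,onz(g,np.array([[341,304],[424,304]])/1.5,z).round(4))
# handle near edge (orange top of visible +x face) rows 330 ; handle x half 9
print(onz(g,np.array([[358,330],[408,330]])/1.5,.0044).round(4))
save(g,'w4.png',(210,190,300,320),4.5)
go((.5659,-.2528,.11),-4.7)
```

```text
0.0044 [[ 0.0184 -0.0147  0.0044]
 [ 0.0184  0.0142  0.0044]]
0.0094 [[ 0.0169 -0.0151  0.0094]
 [ 0.0169  0.0147  0.0094]]
[[ 0.0088 -0.0089  0.0044]
 [ 0.0088  0.0088  0.0044]]
go [0.3214 0.0421 0.26  ] [1.000e-04 1.000e-04 1.618e-01] t 4.35 pos [ 0.4687 -0.2486  0.188 ] F [ 0.9  0.8 -0.2]
```

View pics/w4.png

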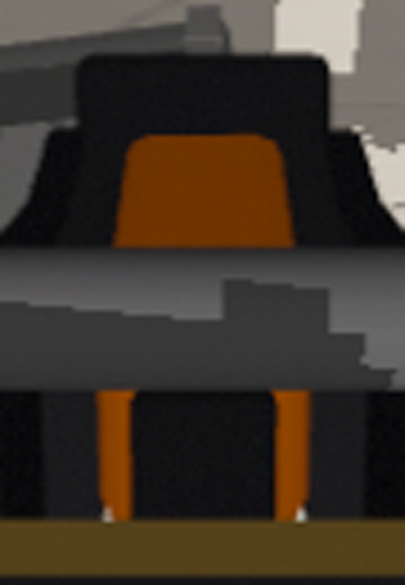

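The handle face is centred on the tool frame (x +8.8 mm, ±8.8 mm in y), so the fork is centred at the TCP. I go above the bar.

Emit:
jog_arm:
  moves: [0.16, 0.02, 0, 0, 0, 0.08, -1, 0.321, 0.042, 0, 0, 0, 0.162, -1, 0.321, 0.042, 0, 0, 0, 0.162, -1, 0.321, 0.042, 0.1, 0, 0, 0.162, -1, 0.321, 0.042, 0.2, 0, 0, 0.162, -1, 0.321, 0.042, 0.277, 0, 0, 0.162, -1, 0.321, 0.042, 0.277, 0, 0, 0.162, -1, 0.321, 0.042, 0.277, 0, 0, 0.162, -1]

```text
time: 5.35
position: [0.5662, -0.2532, 0.1062]
tool_rot: [3.138, -0.129, 0.002]
ft_force: [0.6, -0.6, -0.4]
grip_width: 0.202
grip_force: 55.0
```

Run:
```python
from h import *
import pickle
go((.5659,-.2528,.071),-4.7)
g=grab('scene');save(g,'s2.png',(290,190,410,290),6)
pickle.dump(g,open('s2.pkl','wb'))
```

```text
go [-0.0011 -0.0014  0.1173] [ 0.0008 -0.0012 -0.0002] t 5.35 pos [ 0.5662 -0.2532  0.1062] F [ 0.6 -0.6 -0.4]
```

View pics/s2.png

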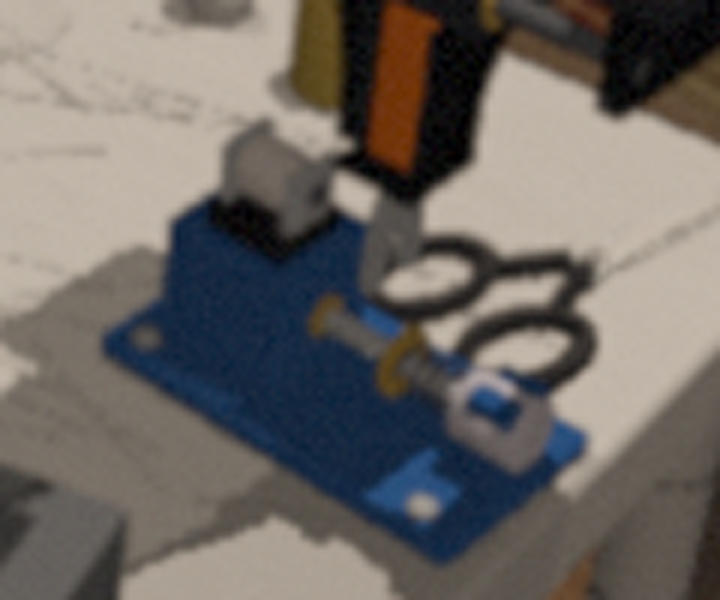

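The fork hangs over the stem with its tines at (395,245), between the pocket and the collar at (400,360). I descend a little and check the force.

Emit:
jog_arm:
  moves: [-0.001, 0, 0.03, 0, 0, 0, -1, -0.001, 0, 0.05, 0, 0, 0, -1, -0.001, 0, 0.06, 0, 0, 0, -1, -0.001, 0, 0.065, 0, 0, 0, -1, -0.001, 0, 0.07, 0, 0, 0, -1, -0.001, 0, 0.072, 0, 0, 0, -1, -0.001, 0, 0.075, 0, 0, 0, -1, -0.001, 0, 0.075, 0, 0, 0, -1]

```text
time: 6.4
position: [0.5656, -0.2528, 0.0824]
tool_rot: [3.139, -0.129, -0.0]
ft_force: [0.4, 0.3, -1.1]
grip_width: 0.202
grip_force: 55.0
```

Run:
```python
from h import *
go((.5659,-.2528,.071),-4.7);print(ctrl.get_state()['torque'])
```

```text
go [0.001  0.     0.0381] [ 0.0001  0.     -0.0001] t 6.4 pos [ 0.5656 -0.2528  0.0824] F [ 0.4  0.3 -1.1]
[0.02552742 0.00261337 0.00289774]
```

Emit:
jog_arm:
  moves: [0, 0, 0.01, 0, 0, 0, -1, 0, 0, 0.02, 0, 0, 0, -1, 0, 0, 0.03, 0, 0, 0, -1, 0, 0, 0.036, 0, 0, 0, -1, 0, 0, 0.037, 0, 0, 0, -1, 0, 0.005, 0.037, 0, 0, 0, -1, 0, 0.01, 0.037, 0, 0, 0, -1, 0, 0.01, 0.037, 0, 0, 0, -1]

```text
time: 7.4
position: [0.5654, -0.2561, 0.0714]
tool_rot: [3.139, -0.13, 0.0]
ft_force: [0.4, 0.5, -0.8]
grip_width: 0.204
grip_force: 55.0
```

Run:
```python
from h import *
go((.5659,-.2528,.071),-4.7);print(ctrl.get_state()['torque'])
```

```text
go [ 0.0009 -0.0111  0.0014] [ 0.0003 -0.0001 -0.0005] t 7.4 pos [ 0.5654 -0.2561  0.0714] F [ 0.4  0.5 -0.8]
[-0.00687394  0.03820624 -0.06048098]
```

Emit:
jog_arm:
  moves: [0, 0.002, 0, 0, 0, 0, -1, 0, 0.004, 0, 0, 0, 0, -1, 0, 0.006, 0, 0, 0, 0, -1, 0, 0.008, 0, 0, 0, 0, -1, 0, 0.01, 0, 0, 0, 0, -1, 0, 0.01, 0, 0, 0, 0, -1, 0, 0.01, 0, 0, 0, 0, -1, 0, 0.01, 0, 0, 0, 0, -1]

```text
time: 8.4
position: [0.5651, -0.2587, 0.0714]
tool_rot: [3.139, -0.129, -0.0]
ft_force: [-0.7, 0.6, -1.1]
grip_width: 0.201
grip_force: 55.0
```

Emit:
jog_arm:
  moves: [0, 0.002, 0, 0, 0, 0, -1, 0, 0.004, 0, 0, 0, 0, -1, 0, 0.006, 0, 0, 0, 0, -1, 0, 0.008, 0, 0, 0, 0, -1, 0, 0.01, 0, 0, 0, 0, -1, 0, 0.01, 0, 0, 0, 0, -1, 0, 0.01, 0, 0, 0, 0, -1, 0, 0.01, 0, 0, 0, 0, -1]

```text
time: 9.4
position: [0.565, -0.2607, 0.0713]
tool_rot: [-3.138, 0.128, 0.0]
ft_force: [0.2, 5.3, -0.1]
grip_width: 0.204
grip_force: 55.0
```

Emit:
jog_arm:
  moves: [0, 0.002, 0, 0, 0, 0, -1, 0, 0.004, 0, 0, 0, 0, -1, 0, 0.004, 0, 0, 0, 0, -1, 0, 0.004, 0, 0, 0, 0, -1, 0, 0.004, 0, 0, 0, 0, -1, 0, 0.004, 0, 0, 0, 0, -1, 0, 0.004, 0, 0, 0, 0, -1, 0, 0.004, 0, 0, 0, 0, -1]

```text
time: 10.4
position: [0.5649, -0.2618, 0.0713]
tool_rot: [-3.138, 0.128, 0.0]
ft_force: [0.4, 5.2, -0.8]
grip_width: 0.202
grip_force: 55.0
```

```bash
cat > lk.py <<'E'
from h import *
s=ctrl.get_state();print(s['time'],s['position'].round(4),s['ft_force'].round(1),s['torque'].round(3))
g=grab('scene');px=g['px'];o=np.array([.5695,-.2095]);u=np.array([-.082,-.9966])
# mean row of scene pixels: link top probes along vertical line on pocket axis
for z in (.07,.08,.09,.098,.105,.115):
    q=proj(g,[[o[0],o[1],z]])[0];i,j=int(round(q[1])),int(round(q[0]))
    print(z,(j,i),px[i-1:i+2,j-1:j+2].reshape(-1,3).mean(0).round())
E
python3 lk.py
```

```text
10.4 [ 0.5649 -0.2618  0.0713] [ 0.4  5.2 -0.8] [ 1.485  0.022 -0.015]
0.07 (336, 220) [108.  99.  91.]
0.08 (337, 215) [110. 101.  92.]
0.09 (337, 211) [177. 166. 154.]
0.098 (338, 207) [140. 129. 118.]
0.105 (338, 204) [98. 87. 68.]
0.115 (338, 200) [96. 87. 73.]
```

Emit:
jog_arm:
  moves: [0, 0.002, 0, 0, 0, 0, -1, 0, 0.004, 0, 0, 0, 0, -1, 0, 0.005, 0, 0, 0, 0, -1, 0, 0.005, 0, 0, 0, 0, -1, 0, 0.005, 0, 0, 0, 0, -1, 0, 0.005, 0, 0, 0, 0, -1, 0, 0.005, 0, 0, 0, 0, -1, 0, 0.005, 0, 0, 0, 0, -1]

```text
time: 11.45
position: [0.5649, -0.2629, 0.0712]
tool_rot: [-3.137, 0.128, 0.0]
ft_force: [0.5, 5.7, 1.1]
grip_width: 0.202
grip_force: 55.0
```

```bash
python3 lk.py
```

```text
11.45 [ 0.5649 -0.2629  0.0712] [0.5 5.7 1.1] [ 1.636  0.049 -0.096]
0.07 (336, 220) [110. 100.  92.]
0.08 (337, 215) [110. 100.  93.]
0.09 (337, 211) [166. 156. 144.]
0.098 (338, 207) [139. 129. 118.]
0.105 (338, 204) [98. 86. 68.]
0.115 (338, 200) [96. 87. 73.]
```

Emit:
jog_arm:
  moves: [0, 0.002, 0, 0, 0, 0, -1, 0, 0.003, 0, 0, 0, 0, -1, 0, 0.004, 0, 0, 0, 0, -1, 0, 0.004, 0, 0, 0, 0, -1, 0, 0.004, 0, 0, 0, 0, -1, 0, 0.004, 0, 0, 0, 0, -1, 0, 0.004, 0, 0, 0, 0, -1, 0, 0.004, 0, 0, 0, 0, -1]

```text
time: 12.5
position: [0.5648, -0.2637, 0.0712]
tool_rot: [-3.137, 0.127, 0.001]
ft_force: [0.1, 6.8, 0.0]
grip_width: 0.204
grip_force: 55.0
```

```bash
python3 lk.py
```

```text
12.5 [ 0.5648 -0.2637  0.0712] [0.1 6.8 0. ] [ 1.75   0.025 -0.089]
0.07 (336, 220) [109. 100.  92.]
0.08 (337, 215) [110. 101.  92.]
0.09 (337, 211) [164. 154. 142.]
0.098 (338, 207) [139. 129. 118.]
0.105 (338, 204) [99. 87. 68.]
0.115 (338, 200) [96. 86. 72.]
```

Emit:
jog_arm:
  moves: [0, 0.002, 0, 0, 0, 0, -1, 0, 0.003, 0, 0, 0, 0, -1, 0, 0.004, 0, 0, 0, 0, -1, 0, 0.004, 0, 0, 0, 0, -1, 0, 0.004, 0, 0, 0, 0, -1, 0, 0.004, 0, 0, 0, 0, -1, 0, 0.004, 0, 0, 0, 0, -1, 0, 0.004, 0, 0, 0, 0, -1]

```text
time: 13.55
position: [0.5646, -0.2652, 0.0712]
tool_rot: [-3.137, 0.128, 0.0]
ft_force: [-0.2, 5.9, 0.8]
grip_width: 0.201
grip_force: 55.0
```

```bash
python3 lk.py
```

```text
13.55 [ 0.5646 -0.2652  0.0712] [-0.2  5.9  0.8] [ 1.602  0.04  -0.003]
0.07 (336, 220) [34. 32. 31.]
0.08 (337, 215) [97. 89. 83.]
0.09 (337, 211) [108.  99.  91.]
0.098 (338, 207) [102.  92.  84.]
0.105 (338, 204) [93. 81. 62.]
0.115 (338, 200) [96. 86. 73.]
```

The link has popped up: its dark foot now shows at z 0.07 and grey ears at 0.098. I ease back and lift the fork.

Emit:
jog_arm:
  moves: [0, -0.01, 0, 0, 0, 0, -1, 0, -0.02, 0, 0, 0, 0, -1, 0, -0.025, 0, 0, 0, 0, -1, 0, -0.025, 0, 0, 0, 0, -1, 0, -0.025, -0.1, 0, 0, 0, -1, 0, -0.025, -0.2, 0, 0, 0, -1, 0, -0.025, -0.32, 0, 0, 0, -1, 0, -0.025, -0.38, 0, 0, 0, -1]

```text
time: 14.6
position: [0.5657, -0.2616, 0.1878]
tool_rot: [3.135, -0.131, 0.005]
ft_force: [-0.1, 0.1, -1.9]
grip_width: 0.201
grip_force: 55.0
```

```bash
python3 lk.py
python3 - <<'E'
from h import *
go((.401,-.2325,.135),12.1);go((.401,-.2325,.0594),12.1)
E
```

```text
14.6 [ 0.5657 -0.2616  0.1878] [-0.1  0.1 -1.9] [-0.053 -0.028 -0.018]
0.07 (336, 220) [34. 31. 31.]
0.08 (337, 215) [95. 88. 81.]
0.09 (337, 211) [106.  98.  90.]
0.098 (338, 207) [100.  91.  82.]
0.105 (338, 204) [90. 78. 60.]
0.115 (338, 200) [125. 112.  92.]
go [-0.5586 -0.0512  0.1785] [ 0.0046 -0.0043 -0.2815] t 14.65 pos [ 0.5664 -0.2616  0.1895] F [ 1.  -0.5  1. ]
go [-0.5599 -0.0522  0.4305] [ 0.0046 -0.0043 -0.2815] t 14.65 pos [ 0.5664 -0.2616  0.1895] F [ 1.  -0.5  1. ]
```

Emit:
jog_arm:
  moves: [-0.2, -0.02, 0, 0, 0, -0.1, -1, -0.4, -0.04, 0, 0, 0, -0.2, -1, -0.55, -0.051, 0, 0, 0, -0.28, -1, -0.558, -0.051, 0.05, 0, 0, -0.281, -1, -0.558, -0.051, 0.12, 0, 0, -0.281, -1, -0.558, -0.051, 0.16, 0, 0, -0.281, -1, -0.558, -0.051, 0.17, 0, 0, -0.281, -1, -0.558, -0.051, 0.17, 0, 0, -0.281, -1]

```text
time: 15.65
position: [0.3999, -0.2303, 0.1342]
tool_rot: [-3.123, -0.333, -0.0]
ft_force: [-0.3, -0.4, -0.6]
grip_width: 0.202
grip_force: 55.0
```

Run:
```python
from h import *
go((.401,-.2325,.0594),12.1)
```

```text
go [0.0019 0.008  0.2494] [-0.0004 -0.0001  0.0012] t 15.65 pos [ 0.3999 -0.2303  0.1342] F [-0.3 -0.4 -0.6]
```

Emit:
jog_arm:
  moves: [0.002, 0.008, 0.02, 0, 0, 0, -1, 0.002, 0.008, 0.06, 0, 0, 0, -1, 0.002, 0.008, 0.1, 0, 0, 0, -1, 0.002, 0.008, 0.14, 0, 0, 0, -1, 0.002, 0.008, 0.18, 0, 0, 0, -1, 0.002, 0.008, 0.22, 0, 0, 0, -1, 0.002, 0.008, 0.243, 0, 0, 0, -1, 0.002, 0.008, 0.243, 0, 0, 0, -1]

```text
time: 16.65
position: [0.4003, -0.2323, 0.0609]
tool_rot: [-3.123, -0.333, 0.001]
ft_force: [0.6, 0.6, -0.6]
grip_width: 0.206
grip_force: 55.0
```

Run:
```python
from h import *
go((.401,-.2325,.0594),12.1)
```

```text
go [0.0022 0.0011 0.005 ] [-0.0008  0.0006  0.001 ] t 16.65 pos [ 0.4003 -0.2323  0.0609] F [ 0.6  0.6 -0.6]
```

Emit:
jog_arm:
  moves: [0.002, 0.001, 0.004, 0, 0, 0, -1, 0.002, 0.001, 0.004, 0, 0, 0, -1, 0.002, 0.001, 0.004, 0, 0, 0, -0.3, 0.002, 0.001, 0.004, 0, 0, 0, 0.1, 0.002, 0.001, 0.004, 0, 0, 0, 0.1, 0.002, 0.001, 0.004, 0, 0, 0, 0.1, 0.002, 0.001, -0.1, 0, 0, 0, 0.1, 0.002, 0.001, -0.25, 0, 0, 0, 0.1]

```text
time: 17.65
position: [0.4002, -0.2321, 0.1362]
tool_rot: [-3.122, -0.333, 0.004]
ft_force: [0.6, -0.4, 0.0]
grip_width: 0.548
grip_force: 0.0
```

Run:
```python
from h import *
print(ctrl.get_state()['position'])
# link grasp: closing along bracket x => tool y along world ~x. tool x yaw options
for yaw in (85.3,-94.7): go((.5695,-.2105,.20),yaw)
print(ctrl.get_state()['joint_positions'].round(2))
```

```text
[ 0.40018776 -0.23207578  0.13619343]
go [ 0.5664  0.0481 -0.2139] [-3.3000e-03  1.0000e-04 -1.2189e+00] t 17.65 pos [ 0.4002 -0.2321  0.1362] F [ 0.6 -0.4  0. ]
go [ 0.5664  0.0481 -0.2139] [1.0000e-04 3.6000e-03 1.7811e+00] t 17.65 pos [ 0.4002 -0.2321  0.1362] F [ 0.6 -0.4  0. ]
[ 0.97  0.01 -0.5   1.99  0.    1.15 -0.89]
```

Emit:
jog_arm:
  moves: [0.05, 0, -0.15, 0, 0, -0.15, 0.1, 0.2, 0.02, -0.213, 0, 0, -0.32, 0.1, 0.36, 0.03, -0.213, 0, 0, -0.48, 0.1, 0.5, 0.048, -0.213, 0, 0, -0.64, 0.1, 0.566, 0.048, -0.213, 0, 0, -0.8, 0.1, 0.566, 0.048, -0.213, 0, 0, -0.96, 0.1, 0.566, 0.048, -0.213, 0, 0, -1, 0.1, 0.566, 0.048, -0.213, 0, 0, -1, 0.1]

```text
time: 18.65
position: [0.5702, -0.2111, 0.2001]
tool_rot: [-2.539, -1.849, 0.0]
ft_force: [-0.2, -0.0, 0.8]
grip_width: 0.549
grip_force: 0.0
```

Emit:
jog_arm:
  moves: [0, 0, 0, 0, 0, -0.12, 0.1, 0, 0, 0, 0, 0, -0.219, 0.1, 0, 0, 0, 0, 0, -0.219, 0.1, 0, 0, 0, 0, 0, -0.219, 0.1, 0, 0, 0, 0, 0, -0.219, 0.1, 0, 0, 0, 0, 0, -0.219, 0.1, 0, 0, 0, 0, 0, -0.219, 0.1, 0, 0, 0, 0, 0, -0.219, 0.1]

```text
time: 19.65
position: [0.5703, -0.211, 0.2003]
tool_rot: [2.311, 2.128, -0.0]
ft_force: [0.3, -0.6, 0.5]
grip_width: 0.551
grip_force: 0.0
```

Run:
```python
from h import *
g=grab('wrist');save(g,'w5.png',s=1.5)
import pickle;pickle.dump(g,open('w5.pkl','wb'))
go((.5695,-.2105,.07),85.3)
print(proj(g,[[.5695,-.2105,.1]])*1.5, proj(g,[[.4,-.232,.11]])*1.5)
```

```text
go [ 0.0016 -0.0027  0.4345] [-0.      0.     -0.0002] t 19.7 pos [ 0.5703 -0.211   0.2003] F [-0.1 -0.  -0.3]
[[379.89262595 284.54944502]] [[ 74.47752826 351.43645602]]
```

View pics/w5.png

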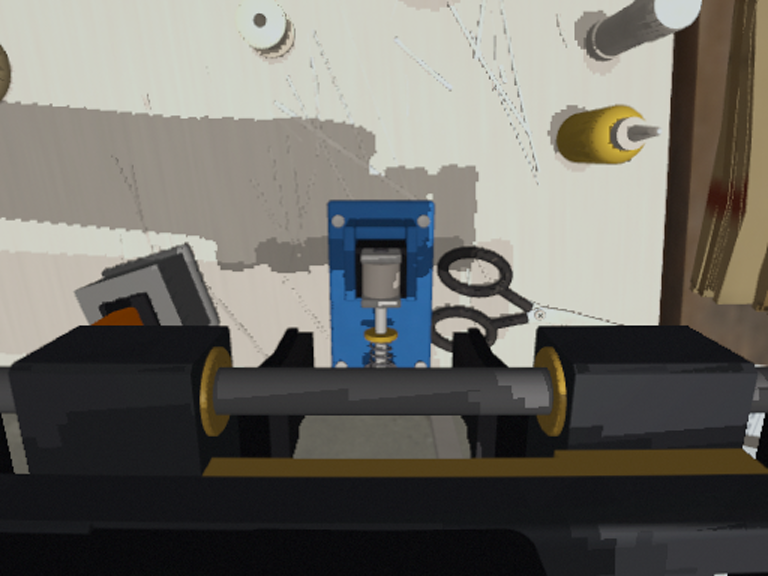

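The link stands up in the pocket at (381,280), where predicted (380,284). The fork stands back in its stand at left. I descend on the ears and grip.

Emit:
jog_arm:
  moves: [0.0015, -0.002, 0.1, 0, 0, 0, 0.1, 0.0015, -0.002, 0.22, 0, 0, 0, 0.1, 0.0015, -0.002, 0.32, 0, 0, 0, 0.1, 0.0015, -0.002, 0.38, 0, 0, 0, 0.1, 0.0015, -0.002, 0.396, 0, 0, 0, 0, 0.0015, -0.002, 0.396, 0, 0, 0, -0.2, 0.0015, -0.002, 0.396, 0, 0, 0, -0.4, 0.0015, -0.002, 0.396, 0, 0, 0, -0.6]
  newtons: 20

```text
time: 20.7
position: [0.5703, -0.2108, 0.0825]
tool_rot: [2.31, 2.127, 0.001]
ft_force: [-1.4, 0.1, 0.9]
grip_width: 0.27
grip_force: 0.1
```

Emit:
jog_arm:
  moves: [0, 0, 0, 0, 0, 0, -1, 0, 0, 0, 0, 0, 0, -1, 0, 0, 0, 0, 0, 0, -1, 0, 0, 0, 0, 0, 0, -1, 0, 0, -0.02, 0, 0, 0, -1, 0, 0, -0.05, 0, 0, 0, -1, 0, 0, -0.1, 0, 0, 0, -1, 0, 0, -0.1, 0, 0, 0, -1]
  newtons: 25

```text
time: 21.7
position: [0.571, -0.2108, 0.1135]
tool_rot: [2.309, 2.126, 0.002]
ft_force: [-0.4, 0.1, -1.1]
grip_width: 0.231
grip_force: 25.0
```

Run:
```python
from h import *
s=ctrl.get_state();print(s['position'],s['ft_force'],s['grip_width']*87,s['grip_force'])
g=grab('wrist');save(g,'w6.png',s=1.5)
go((.46,-.10,.14),85.3);go((.42,.147,.14),85.3)
```

```text
[ 0.57097124 -0.21081716  0.11354606] [-0.37592775  0.11354087 -1.12519692] 20.135415191606405 24.994626492261887
go [ 0.3377 -0.3966 -0.0923] [ 0.0016  0.0008 -0.0002] t 21.75 pos [ 0.5703 -0.2108  0.1126] F [-0.4 -0.7 -1.1]
go [ 1.1473 -0.5971 -0.0933] [ 0.0016  0.0008 -0.0002] t 21.75 pos [ 0.5703 -0.2108  0.1126] F [-0.4 -0.7 -1.1]
```

View pics/w6.png

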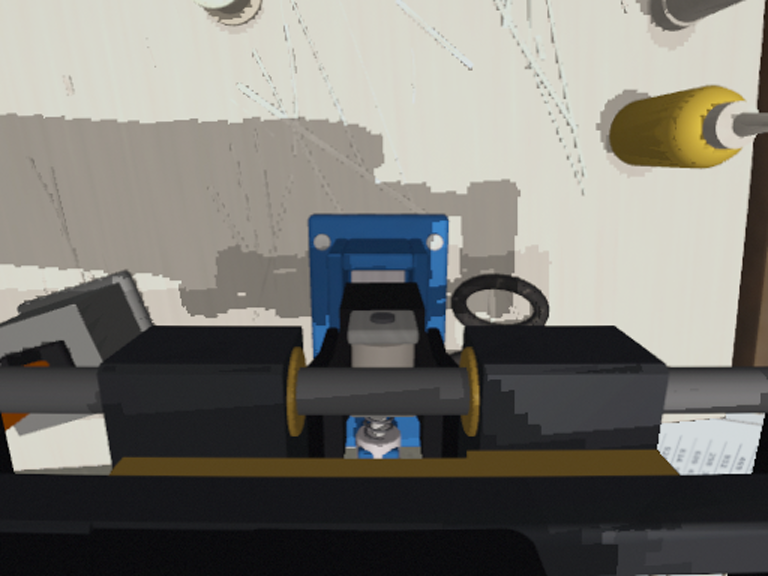

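The link is held and out of the pocket: roller and ears at (381,340), with the empty pocket beyond. I carry it in front of the reel to the tray.

Emit:
jog_arm:
  moves: [0, 0, -0.05, 0, 0, 0, -1, 0.05, -0.1, -0.05, 0, 0, 0, -1, 0.13, -0.22, -0.05, 0, 0, 0, -1, 0.23, -0.33, -0.05, 0, 0, 0, -1, 0.36, -0.42, -0.05, 0, 0, 0, -1, 0.5, -0.47, -0.05, 0, 0, 0, -1, 0.65, -0.52, -0.05, 0, 0, 0, -1, 0.7, -0.54, -0.05, 0, 0, 0, -1]

```text
time: 22.75
position: [0.425, 0.0147, 0.1272]
tool_rot: [2.305, 2.132, -0.001]
ft_force: [-0.6, -0.9, -0.2]
grip_width: 0.236
grip_force: 25.0
```

Run:
```python
from h import *
s=ctrl.get_state();print(s['joint_positions'].round(2),s['grip_width'])
go((.425,.147,.12),85.3)
```

```text
[ 0.83 -0.09 -0.88  2.07 -0.07  1.13 -0.09] 0.23599457946705749
go [ 0.4396 -0.0343  0.0233] [0.0007 0.0012 0.004 ] t 22.75 pos [0.425  0.0147 0.1272] F [-0.6 -0.9 -0.2]
```

Emit:
jog_arm:
  moves: [0.15, -0.01, 0, 0, 0, 0, -1, 0.3, -0.02, 0, 0, 0, 0, -1, 0.43, -0.034, 0, 0, 0, 0, -1, 0.44, -0.034, 0.02, 0, 0, 0, -1, 0.44, -0.034, 0.1, 0, 0, 0, -1, 0.44, -0.034, 0.18, 0, 0, 0, -1, 0.44, -0.034, 0.22, 0, 0, 0, -1, 0.44, -0.034, 0.22, 0, 0, 0, -1]

```text
time: 23.75
position: [0.4257, 0.1437, 0.06]
tool_rot: [-2.311, -2.127, 0.002]
ft_force: [0.0, -0.2, -1.0]
grip_width: 0.234
grip_force: 25.0
```

Run:
```python
from h import *
s=ctrl.get_state();print(s['joint_positions'].round(2),s['grip_width'])
go((.425,.147,.0475),85.3)
```

```text
[ 0.64  0.15 -1.07  2.08  0.16  0.99 -0.59] 0.2335178417474926
go [ 0.0107 -0.0032  0.0416] [-0.0018  0.0001 -0.0008] t 23.75 pos [0.4257 0.1437 0.06  ] F [ 0.  -0.2 -1. ]
```

Lowering slowly to find the floor by force.

Emit:
jog_arm:
  moves: [0, 0, 0.01, 0, 0, 0, -1, 0, 0, 0.02, 0, 0, 0, -1, 0, 0, 0.03, 0, 0, 0, -1, 0, 0, 0.036, 0, 0, 0, -1, 0, 0, 0.038, 0, 0, 0, -1, 0, 0, 0.04, 0, 0, 0, -1, 0, 0, 0.04, 0, 0, 0, -1, 0, 0, 0.04, 0, 0, 0, -1]

```text
time: 24.75
position: [0.4262, 0.1444, 0.0485]
tool_rot: [2.311, 2.128, -0.0]
ft_force: [-0.6, 0.2, -0.2]
grip_width: 0.236
grip_force: 25.0
```

Emit:
jog_arm:
  moves: [0, 0, 0.002, 0, 0, 0, -1, 0, 0, 0.004, 0, 0, 0, -1, 0, 0, 0.006, 0, 0, 0, -1, 0, 0, 0.007, 0, 0, 0, -1, 0, 0, 0.007, 0, 0, 0, -1, 0, 0, 0.007, 0, 0, 0, -1, 0, 0, 0.007, 0, 0, 0, -1, 0, 0, 0.007, 0, 0, 0, -1]

```text
time: 25.75
position: [0.4261, 0.1444, 0.0464]
tool_rot: [2.311, 2.128, -0.0]
ft_force: [-0.4, -0.1, -1.0]
grip_width: 0.236
grip_force: 25.0
```

Emit:
jog_arm:
  moves: [0, 0, 0.002, 0, 0, 0, -1, 0, 0, 0.003, 0, 0, 0, -1, 0, 0, 0.004, 0, 0, 0, -1, 0, 0, 0.004, 0, 0, 0, -1, 0, 0, 0.004, 0, 0, 0, -1, 0, 0, 0.004, 0, 0, 0, -1, 0, 0, 0.004, 0, 0, 0, -1, 0, 0, 0.004, 0, 0, 0, -1]

```text
time: 26.75
position: [0.4263, 0.1445, 0.0462]
tool_rot: [2.31, 2.128, -0.002]
ft_force: [-5.3, -0.7, 11.9]
grip_width: 0.232
grip_force: 25.0
```

Emit:
jog_arm:
  moves: [0, 0, -0.003, 0, 0, 0, -1, 0, 0, -0.003, 0, 0, 0, -0.6, 0, 0, -0.003, 0, 0, 0, -0.4, 0, 0, -0.003, 0, 0, 0, -0.2, 0, 0, -0.003, 0, 0, 0, 0.1, 0, 0, -0.003, 0, 0, 0, 0.1, 0, 0, -0.1, 0, 0, 0, 0.1, 0, 0, -0.25, 0, 0, 0, 0.1]

```text
time: 27.75
position: [0.4249, 0.1443, 0.12]
tool_rot: [-2.308, -2.127, 0.003]
ft_force: [1.5, -0.5, -0.5]
grip_width: 0.544
grip_force: 0.0
```

Emit:
jog_arm:
  moves: [0, 0, -0.05, 0, 0, 0, 0.1, -0.15, 0, -0.1, 0, 0, 0, 0.1, -0.3, 0.0, -0.1, 0, 0, 0, 0.1, -0.4, 0.0, -0.1, 0, 0, 0, 0.1, -0.4, 0.0, -0.1, 0, 0, 0, 0.1, -0.4, 0.0, -0.1, 0, 0, 0, 0.1, -0.4, 0.0, -0.1, 0, 0, 0, 0.1, -0.4, 0.0, -0.1, 0, 0, 0, 0.1]

```text
time: 28.75
position: [0.4163, 0.0257, 0.1501]
tool_rot: [-2.309, -2.13, 0.0]
ft_force: [-0.6, 0.0, 0.2]
grip_width: 0.545
grip_force: 0.0
```

Run:
```python
from h import *
s=ctrl.get_state();print(s['time'],s['position'],s['ft_force'])
g=grab('scene');save(g,'s3.png',(60,80,420,330),2.1)
```

```text
28.75 [0.41631087 0.02566628 0.150125  ] [-0.58754095  0.0385132   0.15462281]
```

View pics/s3.png

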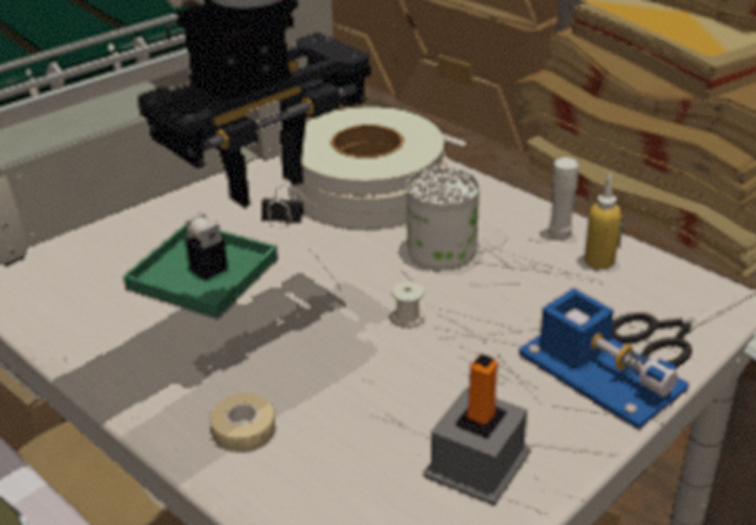

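The link stands upright in the tray at (207,247). The fork is upright in its stand at (480,395), the pocket is empty at (577,315), and the bystanders have not moved.

```bash
python3 -c "
from bench import ctrl
print(ctrl.close_job())"
```

```text
the job is handed in; nothing more can be done
None
```

The job is handed in at about 29 s: the link was freed with a gentle push (under 7 N measured on the bar) and stands upright in the green tray, the fork is upright back in its stand, and nothing else was moved.

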